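# Open the slide-cover paint case

### The job

Open the paint case: with a fingertip press the metal snap tab in the mixing tray all the way down, where it stays, and then push the released cover along its rails off the colour pans, until the pans are wholly uncovered and the cover lies flat over the mixing tray. Only press and push: do not lift or tip the cover, and do not disturb the other things on the table.

Things in the scene. Friction and masses are not known exactly. Their poses are not given: they have to be found in the camera images.
- case: Black open-topped paint case, fixed, 170 mm along its x by 249 mm along its y; origin: centre of its underside. Side walls (outer 8 mm each side) and end walls (6 mm, inner faces at y = +-118.5 mm) are 46 mm high. Inside each side wall a rail, top z = 36 mm, carries the cover, which slides along y. -y part: colour pans; +y part: white mixing tray, floor z = 34 mm, from y = -11.5 mm to the end wall
- pans (a point): Centre of the opening over the colour pans, at rail height (case frame x = 0, y = -61.5, z = 36 mm). The opening reaches from y = -111.5 to -11.5 mm. The cover starts centred here and slides to the case's +y, at most 125 mm, where it meets the +y end wall; the pans are wholly uncovered when it has gone 105 mm (cover origin at y = 43.5 mm in the case frame)
- cover: Loose grey plastic cover, a plate 150 mm along x, 110 mm along y, 6 mm thick, about 0.18 kg, with 2 mm play beside it; origin: centre of its underside, axes along the case's. Across the middle of its top stands a rib, 80 mm long along x, y = -7 to +7 mm, rising from z = 6 to 26 mm: push its -y face. At the start its +y edge is 1.5 mm from the tab, which blocks it until pressed in
- tab_top (a point): Centre of the top of the aluminium snap tab, a block 40 mm along the case's x by 44 mm along its y, in the mixing tray just beyond the cover's +y edge (case frame x = 0, y = 17 mm). Up, it stands 12 mm above the tray floor (z = 46 mm); fully in, level with the floor. The cover's top is at z = 42 mm: press about 5 mm to the +y side of the centre to keep clear of it
- tab (a joint): How far the tab is pressed in, m: 0 up, 0.012 fully down against its stop. It moves straight down against about 4 N of friction and stays where it is left (starts between 0 and 0.003). The cover passes over it from about 0.0105
- mug: Loose white ceramic mug, 72 mm across, 85 mm high, beyond the case's +x side; origin: centre of its underside. Leave alone
- jar: Loose lidded paint jar, 54 mm across, 60 mm high, beyond the case's +x side; origin: centre of its underside. Leave alone
- dish: Loose white ceramic dish, 84 mm across, 14 mm high, beside the case's -y end; origin: centre of its underside. Leave alone
- brush: Loose brush with a wooden handle, 200 mm long, lying beside the case's -x side; origin: underside, at mid-length. Leave alone
- tin: Loose varnish tin, 80 mm across, 110 mm high, standing on the right (-y) of the table; origin: centre of its underside. Leave alone
- ladle: Loose painted wooden ladle with a mask face, lying dome up on the left (+y) of the table: dome 170 mm across and 78 mm high, handle reaching 230 mm from the dome's centre along its own x; origin: centre of the dome's underside. Leave alone

How it is judged:
By the outcome, as a careful person would: the job done as asked, in the order asked, and still so for the second after the job is handed in, with the robot touching nothing.
It also fails if it takes over 40 s, if anything falls off the work surface, if the arm or the gripper's body presses on something with over 40 N, if the wrist force passes 120 N, or if a joint passes its speed limit or range.

### The arm

A 6-joint arm with a two-finger parallel gripper is mounted at the origin on the work surface. World frame = base frame: x ahead of the robot, y to its left, z up, the work surface at z = 0. Lengths are in m, angles in rad, forces in N, time in s.
With the tool pointing down it reaches from about 0.25 to 0.725 m from the base axis. Payload 4 kg.
Tool frame: the origin (TCP) lies between the finger pads; the fingertips stand 11 mm ahead of it and the grasp point (between the pads) lies 8 mm behind it (bot.tip_extent is the distance from the TCP to the fingertips, in m); z points along the fingers, y is the line along which they close (so a half turn about z gives the same grasp; the last joint's range is limited). The gripper opens to 85 mm and grips with 20 to 120 N. Pads are 22 mm wide; open, the fingers measure 114 mm over their backs; the gripper's body (76 mm by 85 mm) begins 54 mm behind the grasp point. The pads swing forward as they close: fully open they stand 13 mm farther back than shut.
Start: joints at [-1.168, 0.241, 0.005, 1.335, 0, 1.571], TCP at [0.196, -0.46, 0.211] pointing down, gripper open.
Joint ranges: [-2.72, 2.72], [-1.05, 1.87], [-1.09, 1.28], [-1.99, 2.15], [-1.42, 1.44], [-3.14, 3.14]. Speed limits (rad/s): [2.79, 2.79, 3.14, 3.14, 3.14, 3.14].

### API

Orientations are given as a unit quaternion [x, y, z, w].
In Python, from workcell import bot gives the robot as it stands. The module is installed in compiled form; this text tells all that it offers.
- The arm moves only by the tool drive_tool, never from a script. Its argument "rows" is a list of rows, each an object of numbers: "dx", "dy", "dz": the shift along the tool's x, y, z in units of 50 mm (1.0 is 50 mm); "wx", "wy", "wz": the turn, a rotation vector about the tool's x, y, z in units of 5 degrees (1.0 is 5 degrees); "hand": the finger opening in mm, from 0 to 85.4. A call has 1 to 20 rows; each row is the pose to reach, as a shift and turn from the pose commanded when the call began, along the tool's axes at that moment; what a row does not reach only later rows make up. A row lasts 1/10 s, in which the tool goes at most 50 mm and 8.59 degrees, less where a joint would pass 70% of its speed; a pose out of reach is approached as far as the arm can. A call with a gripper value outside its range is refused whole. The fingers move at their own pace and stop on an object; the grip force is fixed at half the most. Time passes only in rows, so rows that repeat a pose let the fingers close. It gives the time, the measured TCP pose, the force, the opening and the grip force at its end, in the units of the state.
- bot.get_obs(): the state, without advancing time (a new reading comes with each control period).
- bot.camera(name): name is "scene" or "side" or "wrist"; returns the picture (384x512x3 uint8, red, green, blue); there is no depth.
- bot.get_calibration(name): a dict with "vfov" (degrees; the focal length in pixels is half the picture's height over the tangent of half this angle, whatever the lens; pixels are square), "cx", "cy" (the principal point, pixels), "origin" and "rotation" of the camera in the world; the wrist camera has in their place "mount" (4x4, takes a point from camera to tool coordinates, whose origin is the TCP and whose axes are the flange's). Camera axes: x right, y up, looking along -z (the intrinsics and any distortion apply to the point x, -y, -z); pixel columns grow to the right and rows downward; lengths in m; the calibration is good to about 2 mm. A picture is of the moment at which its call begins: read the wrist's pose just before it. get_calibration takes no time and is no camera call.
- bot.job_done(): hands the job in; it is judged then, once.
Trained networks look in the newest picture that a camera, given by its name, has taken for a name from the list of things; names that differ only in an ending like _2 or _b are one class to them, and where a whole thing is asked for, a point or a joint stands for the part that bears it (a point fixed in the world has none). Each returns a list of dicts, best first, with "score" (0 to 1); they miss things now and then, are a little off and sometimes report something else, mostly with a low value. They report only what shows in the picture. A call takes as long as a camera call.
- bot.look_for(camera, thing): "extent" ([centre column, centre row, width, height] in pixels, round what is visible of it).
- bot.outline_of(camera, thing): "region" (384x512 bool, what is visible of it) and "extent" ([centre column, centre row, width, height] in pixels, round what is visible of it).
The state is a dict: "clock": time; "joint_pos": joint angles; "joint_vel": joint speeds; "tau": joint torques, N m; "eef_pos": TCP position; "tool_rot": TCP orientation; "ft_force": force on the tool from outside, world axes, zero at the start; "ft_torque": the same for the moment, N m; "grip_width": finger opening in m; "grasp_force": force on a finger pad.
Only numpy, scipy, OpenCV 4.12 (cv2) and the standard library are available. Lean on these libraries where they do the work, as an engineer would, in place of code of your own. Each camera call takes 0.05 s, during which the arm holds its last target. There are 200 camera calls.

## Working session

There is one attempt and no reset: what is moved stays moved. The work goes in short steps, Python scripts to look and compute and a tool call to move; the robot and the scene stay as the last step left them, time stands still between calls to the robot, and variables do not carry over. Pictures are saved under pics/ and viewed, at most 10 in all, crops included, and the job is handed in when it is done.

Besides the shell and the picture viewer there is one more tool, called after "Call:" as name(argument=value, ...), one argument or row to a line, values as JSON. drive_tool: Moves the arm, as the interface text tells. Its arguments: {"type":"object","properties":{"rows":{"type":"array","items":{"type":"object","properties":{"dx":{"type":"number"},"dy":{"type":"number"},"dz":{"type":"number"},"wx":{"type":"number"},"wy":{"type":"number"},"wz":{"type":"number"},"hand":{"type":"number"}}}}},"required":["rows"]}

```bash
mkdir -p pics
python3 - <<'E'
from workcell import bot
import cv2,numpy as np
for n in ("scene","side"):
    im=bot.camera(n); cv2.imwrite(f"pics/{n}0.png",im[:,:,::-1])
    c=bot.get_calibration(n); print(n,c)
    for t in ("case","cover","tab_top"):
        r=bot.outline_of(n,t)
        for d in r[:2]: print(t,round(d['score'],2),np.round(d['extent'],1))
print(bot.get_calibration("wrist"))
o=bot.get_obs();print(o['clock'],o['eef_pos'],o['tool_rot'],o['grip_width'],bot.tip_extent)
E
```

```text
scene {'vfov': 49.652859991454825, 'cx': 259.0751749489614, 'cy': 191.1922828460368, 'origin': array([ 1.50852977, -0.62924799,  0.7770901 ]), 'rotation': array([0.41987924, 0.23139104, 0.41510503, 0.77320594])}
case 0.59 [270.8 198.6  77.   56.6]
cover 0.76 [267.2 200.6  49.4  23.5]
tab_top 0.52 [280.4 189.5  14.1   6.8]
side {'vfov': 42.810369103341934, 'cx': 261.5483023253029, 'cy': 189.0142800749237, 'origin': array([0.49032879, 1.21008341, 0.94529589]), 'rotation': array([-0.01552544,  0.45841412,  0.88684215, -0.05591472])}
case 0.9 [273.4 212.7  86.   63.4]
cover 0.79 [264.4 194.8  58.8  23.5]
cover 0.33 [274.4 211.4  82.9  60.5]
tab_top 0.42 [279.  209.9   4.    7. ]
tab_top 0.22 [272.5 210.2  84.2  64.2]
{'vfov': 64.10949924745218, 'cx': 254.0982495674531, 'cy': 194.35992133450094, 'mount': array([[ 8.77044087e-04,  9.60892603e-01,  2.76919908e-01,
         6.99437498e-02],
       [ 9.99999153e-01, -1.10898244e-03,  6.80953867e-04,
        -2.99513041e-04],
       [ 9.61422850e-04,  2.76919077e-01, -9.60892762e-01,
        -1.63240940e-01],
       [ 0.00000000e+00,  0.00000000e+00,  0.00000000e+00,
         1.00000000e+00]])}
0.4 [ 0.19595371 -0.45990546  0.21046195] [ 9.79789612e-01  2.00030724e-01 -2.83291530e-05 -1.54545438e-04] 0.08513088204353306 0.011
```

View pics/scene0.png

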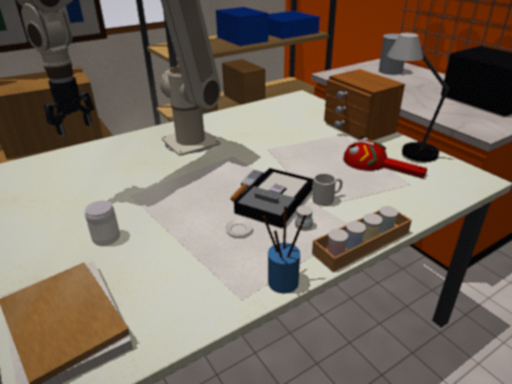

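View pics/side0.png

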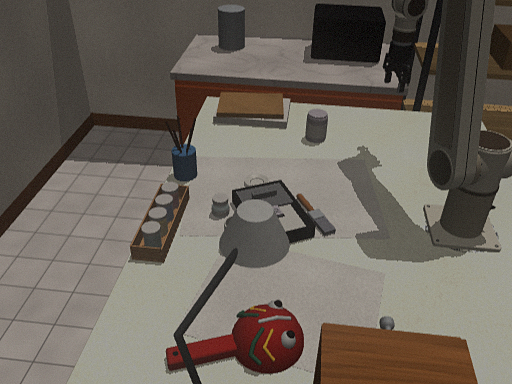

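```bash
cat > h.py <<'E'
from workcell import bot
import cv2,numpy as np
from scipy.spatial.transform import Rotation as R
def cam(n):
    """K, camera rotation (world), origin"""
    c=bot.get_calibration(n); f=192/np.tan(np.radians(c['vfov']/2))
    if n=="wrist":
        o=bot.get_obs(); T=R.from_quat(o['tool_rot']).as_matrix(); M=c['mount']
        Rm,t=T@M[:3,:3],T@M[:3,3]+o['eef_pos']
    else: Rm,t=R.from_quat(c['rotation']).as_matrix(),c['origin']
    return f,c['cx'],c['cy'],Rm,np.array(t)
def ray(C,px,z):
    f,cx,cy,Rm,t=C; px=np.atleast_2d(px)
    d=np.c_[(px[:,0]-cx)/f,-(px[:,1]-cy)/f,-np.ones(len(px))]@Rm.T
    return t+d*((z-t[2])/d[:,2])[:,None]
def proj(C,P):
    f,cx,cy,Rm,t=C; q=(np.atleast_2d(P)-t)@Rm
    return np.c_[cx+f*q[:,0]/-q[:,2],cy-f*q[:,1]/-q[:,2]]
def totool(v):
    return R.from_quat(bot.get_obs()['tool_rot']).as_matrix().T@np.array(v)
E
python3 - <<'E'
from h import *
C=cam("scene")
# distortion keys?
print(bot.get_calibration("scene").keys())
print(ray(C,[[267,200],[280.4,189.5]],.045))
print("case corners",ray(C,[[235,201],[260,169],[313,181],[281,213]],.046))
print("side case c",ray(cam("side"),[[273,212]],.03), ray(cam("side"),[[264,195]],.045))
p=ray(C,[[272,193]],.045)[0]; print(p, totool(p-bot.get_obs()['eef_pos'])/.05)
E
```

```text
dict_keys(['vfov', 'cx', 'cy', 'origin', 'rotation'])
[[ 0.60848935 -0.01726938  0.045     ]
 [ 0.5820239   0.05385433  0.045     ]]
case corners [[ 0.55801531 -0.10472061  0.046     ]
 [ 0.43240184  0.07218981  0.046     ]
 [ 0.60155081  0.1754441   0.046     ]
 [ 0.69132533 -0.02256369  0.046     ]]
side case c [[0.56687429 0.04231147 0.03      ]] [[ 0.6015786  -0.02008107  0.045     ]]
[0.58393536 0.01898277 0.045     ] [10.89290503 -5.76867782  3.31112026]
```

Call:
drive_tool(
  rows=[
    {"dx": 9.4, "dy": -6.1, "dz": -0.8, "hand": 0},
    {"dx": 9.4, "dy": -6.1, "dz": -0.8, "hand": 0},
    {"dx": 9.4, "dy": -6.1, "dz": -0.8, "hand": 0},
    {"dx": 9.4, "dy": -6.1, "dz": -0.8, "hand": 0},
    {"dx": 9.4, "dy": -6.1, "dz": -0.8, "hand": 0},
    {"dx": 9.4, "dy": -6.1, "dz": -0.8, "hand": 0},
    {"dx": 9.4, "dy": -6.1, "dz": -0.8, "hand": 0},
    {"dx": 9.4, "dy": -6.1, "dz": -0.8, "hand": 0},
    {"dx": 9.4, "dy": -6.1, "dz": -0.8, "hand": 0},
    {"dx": 9.4, "dy": -6.1, "dz": -0.8, "hand": 0},
    {"dx": 9.4, "dy": -6.1, "dz": -0.8, "hand": 0},
    {"dx": 9.4, "dy": -6.1, "dz": -0.8, "hand": 0},
    {"dx": 9.4, "dy": -6.1, "dz": -0.8, "hand": 0},
    {"dx": 9.4, "dy": -6.1, "dz": -0.8, "hand": 0},
    {"dx": 9.4, "dy": -6.1, "dz": -0.8, "hand": 0},
    {"dx": 9.4, "dy": -6.1, "dz": -0.8, "hand": 0},
    {"dx": 9.4, "dy": -6.1, "dz": -0.8, "hand": 0},
  ],
)

```text
invalid input at $.rows[0]: expected keys dx, dy, dz, wx, wy, wz, hand
```

Run:
```python
from h import *
im=bot.camera("wrist"); cv2.imwrite("pics/w1.png",cv2.resize(im[:,:,::-1],(800,600),interpolation=cv2.INTER_CUBIC))
np.save("w1.npy",im)
for t in ("case","cover","tab_top"):
    for d in bot.outline_of("wrist",t)[:2]:
        c=max(cv2.findContours(d['region'].astype('uint8'),0,2)[0],key=cv2.contourArea)
        print(t,round(d['score'],2),np.round(d['extent'],1),cv2.minAreaRect(c))
o=bot.get_obs();print(o['clock'],o['eef_pos'],o['joint_vel'].max() if hasattr(o['joint_vel'],'max') else 0)
```

```text
0.6 [ 0.19599544 -0.45998161  0.21060771] 0.0016461971183863201
```

View pics/w1.png

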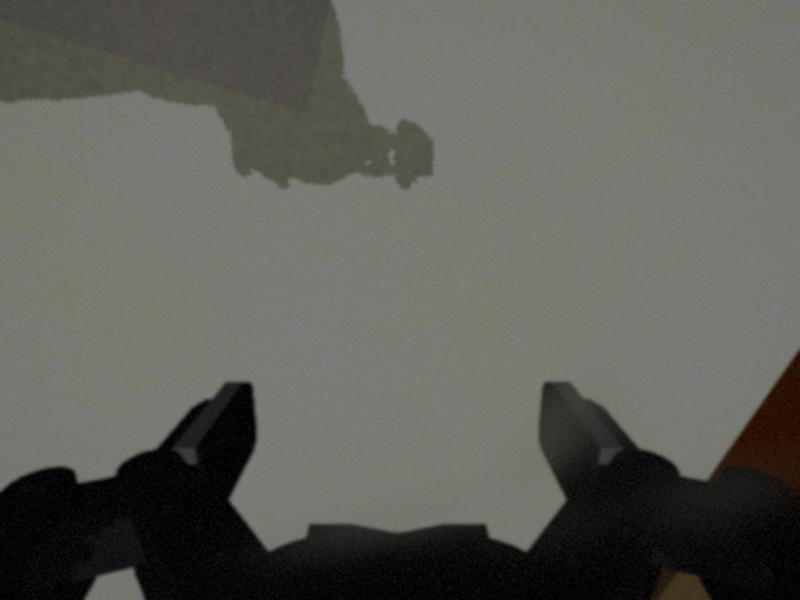

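The move was refused because every row needs all keys, so the wrist picture shows only the bare table by the start pose. I'm repeating the move with the full keys.

Call:
drive_tool(
  rows=[
    {"dx": 9.4, "dy": -6.1, "dz": -0.8, "wx": 0, "wy": 0, "wz": 0, "hand": 0},
    {"dx": 9.4, "dy": -6.1, "dz": -0.8, "wx": 0, "wy": 0, "wz": 0, "hand": 0},
    {"dx": 9.4, "dy": -6.1, "dz": -0.8, "wx": 0, "wy": 0, "wz": 0, "hand": 0},
    {"dx": 9.4, "dy": -6.1, "dz": -0.8, "wx": 0, "wy": 0, "wz": 0, "hand": 0},
    {"dx": 9.4, "dy": -6.1, "dz": -0.8, "wx": 0, "wy": 0, "wz": 0, "hand": 0},
    {"dx": 9.4, "dy": -6.1, "dz": -0.8, "wx": 0, "wy": 0, "wz": 0, "hand": 0},
    {"dx": 9.4, "dy": -6.1, "dz": -0.8, "wx": 0, "wy": 0, "wz": 0, "hand": 0},
    {"dx": 9.4, "dy": -6.1, "dz": -0.8, "wx": 0, "wy": 0, "wz": 0, "hand": 0},
    {"dx": 9.4, "dy": -6.1, "dz": -0.8, "wx": 0, "wy": 0, "wz": 0, "hand": 0},
    {"dx": 9.4, "dy": -6.1, "dz": -0.8, "wx": 0, "wy": 0, "wz": 0, "hand": 0},
    {"dx": 9.4, "dy": -6.1, "dz": -0.8, "wx": 0, "wy": 0, "wz": 0, "hand": 0},
    {"dx": 9.4, "dy": -6.1, "dz": -0.8, "wx": 0, "wy": 0, "wz": 0, "hand": 0},
    {"dx": 9.4, "dy": -6.1, "dz": -0.8, "wx": 0, "wy": 0, "wz": 0, "hand": 0},
    {"dx": 9.4, "dy": -6.1, "dz": -0.8, "wx": 0, "wy": 0, "wz": 0, "hand": 0},
    {"dx": 9.4, "dy": -6.1, "dz": -0.8, "wx": 0, "wy": 0, "wz": 0, "hand": 0},
    {"dx": 9.4, "dy": -6.1, "dz": -0.8, "wx": 0, "wy": 0, "wz": 0, "hand": 0},
  ],
)

```text
clock: 2.2
eef_pos: [0.5081, 0.0034, 0.2508]
tool_rot: [0.98, 0.199, -0.0, 0.0]
ft_force: [0.5, 0.2, -0.1]
grip_width: -0.0
grasp_force: 0.0
```

Run:
```python
from h import *
im=bot.camera("wrist"); cv2.imwrite("pics/w2.png",cv2.resize(im[:,:,::-1],(800,600),interpolation=cv2.INTER_CUBIC))
np.save("w2.npy",im)
for t in ("case","cover","tab_top"):
    for d in bot.outline_of("wrist",t)[:2]:
        c=max(cv2.findContours(d['region'].astype('uint8'),0,2)[0],key=cv2.contourArea)
        print(t,round(d['score'],2),np.round(d['extent'],1),cv2.minAreaRect(c))
o=bot.get_obs();print(o['clock'],o['eef_pos'],o['tool_rot'],np.abs(o['joint_vel']).max())
```

```text
case 0.55 [244.8  97.3 232.4 173.2] ((251.23251342773438, 99.54518127441406), (155.08189392089844, 229.47483825683594), 83.78077697753906)
cover 0.64 [301.5  94.2 100.6 142.7] ((304.9180603027344, 94.59835815429688), (135.71307373046875, 100.40413665771484), 84.80557250976562)
tab_top 0.66 [235.9 105.7  43.6  40.6] ((235.065185546875, 105.68427276611328), (37.11776351928711, 38.68211364746094), 84.5596694946289)
2.4 [0.50859249 0.0040468  0.25081477] [9.79930845e-01 1.99337681e-01 1.54349596e-04 5.72250303e-05] 0.008887917065176183
```

View pics/w2.png

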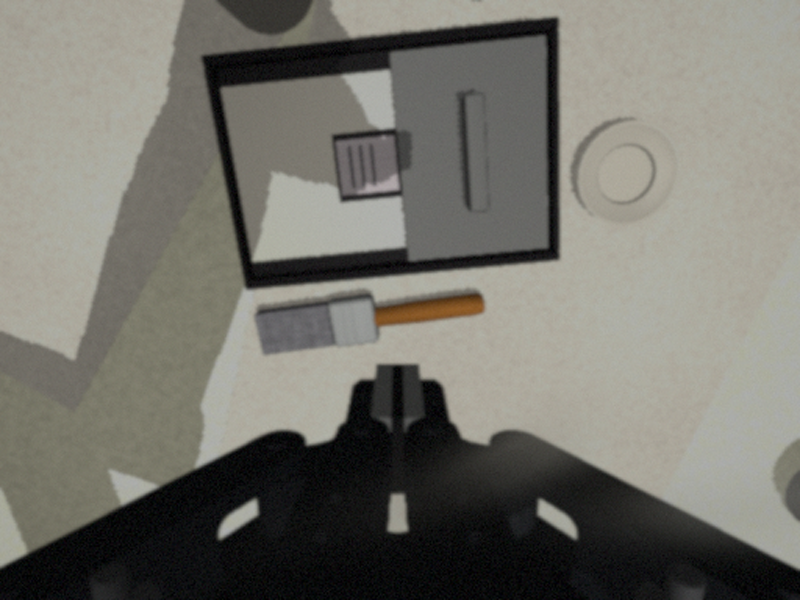

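The wrist view shows the whole case. In the 800 px picture:
- **Rim corners:** (205,57), (557,20), (558,258) and (249,288).
- **Tab:** about (367,165).
- **Rib:** about (477,150).
- **Other things:** the brush lies below the case and the dish is to its right.

The detections agree with the picture, so I'm fitting the planar pose.

```bash
cat > fit.py <<'E'
from h import *
from scipy.optimize import least_squares
C=cam("wrist")
M=np.array([[85,124.5,46],[85,-124.5,46],[-85,-124.5,46],[-85,124.5,46],[0,17,46],[40,-61.5,62],[-40,-61.5,62]])/1e3
P=np.array([[205,57],[557,20],[558,258],[249,288],[367.5,165],[475,92],[479,211]])*.64
def W(p,M=M): 
    c,s=np.cos(p[2]),np.sin(p[2]); return M@np.array([[c,-s,0],[s,c,0],[0,0,1]]).T+[p[0],p[1],0]
s=least_squares(lambda p:(proj(C,W(p))-P).ravel(),[.57,.03,.45],x_scale=[.01,.01,.05],loss='soft_l1')
p=s.x; print("pose",p,"deg",np.degrees(p[2])); print(np.round(proj(C,W(p))-P,1))
o=bot.get_obs(); T=R.from_quat(o['tool_rot']).as_matrix()
print("tool yaw",np.degrees(np.arctan2(T[1,0],T[0,0])))
for n,m in dict(press=[0,.022,.06],push=[0,-.095,.06],centre=[0,0,0]).items():
    w=W(p,np.array([m]))[0]; print(n,w,(T.T@(w-o['eef_pos']))/.05)
E
python3 fit.py
```

```text
pose [0.57247967 0.03710906 0.50292066] deg 28.81523138030788
[[-3.4 -1.1]
 [ 1.4 -3.4]
 [ 1.8  1. ]
 [-2.2  1.7]
 [ 0.   0.4]
 [-0.6  0.3]
 [ 0.8  0.3]]
tool yaw 22.99646387763288
press [0.56187597 0.05638499 0.06      ] [ 1.38885596 -0.54790968  3.81658885]
push [ 0.6182684 -0.0461279  0.06     ] [1.62609023 1.78003355 3.81705954]
centre [0.57247967 0.03710906 0.        ] [ 1.43312848 -0.11038519  5.01667729]
```

Call:
drive_tool(
  rows=[
    {"dx": 0.7, "dy": -0.3, "dz": 0, "wx": 0, "wy": 0, "wz": -1.16, "hand": 0},
    {"dx": 1.39, "dy": -0.55, "dz": 0.5, "wx": 0, "wy": 0, "wz": -1.16, "hand": 0},
    {"dx": 1.39, "dy": -0.55, "dz": 1.2, "wx": 0, "wy": 0, "wz": -1.16, "hand": 0},
    {"dx": 1.39, "dy": -0.55, "dz": 2, "wx": 0, "wy": 0, "wz": -1.16, "hand": 0},
    {"dx": 1.39, "dy": -0.55, "dz": 2.8, "wx": 0, "wy": 0, "wz": -1.16, "hand": 0},
    {"dx": 1.39, "dy": -0.55, "dz": 3.4, "wx": 0, "wy": 0, "wz": -1.16, "hand": 0},
    {"dx": 1.39, "dy": -0.55, "dz": 3.5, "wx": 0, "wy": 0, "wz": -1.16, "hand": 0},
    {"dx": 1.39, "dy": -0.55, "dz": 3.5, "wx": 0, "wy": 0, "wz": -1.16, "hand": 0},
  ],
)

```text
clock: 3.2
eef_pos: [0.5614, 0.0571, 0.0751]
tool_rot: [0.968, 0.249, -0.001, -0.0]
ft_force: [0.5, 0.1, 0.3]
grip_width: -0.0
grasp_force: 0.0
```

Run:
```python
from h import *
im=bot.camera("wrist"); cv2.imwrite("pics/w3.png",cv2.resize(im[:,:,::-1],(800,600),interpolation=cv2.INTER_CUBIC))
o=bot.get_obs();print(o['clock'],o['eef_pos'],o['tool_rot'],o['ft_force'])
```

```text
3.25 [0.56273473 0.05728469 0.07667335] [9.68451910e-01 2.49199735e-01 6.16749385e-04 9.71676306e-05] [ 0.10222351 -0.20152673  0.55511076]
```

View pics/w3.png

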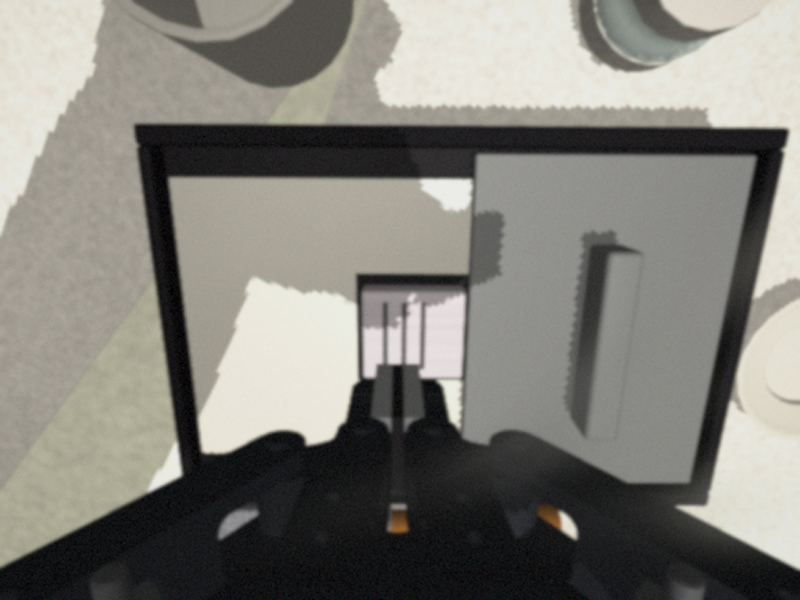

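The tool is square to the case within half a degree and hovers over the tab. The tab's far edge runs from (360,288) to (467,288), and the rib's -y top edge is near column 640. I'm checking these against the predicted press point.

Run:
```python
from h import *
C=cam("wrist");o=bot.get_obs();T=R.from_quat(o['tool_rot']).as_matrix()
def rel(px,z): return np.round((ray(C,np.array(px)*.64,z)-o['eef_pos'])@T*1e3,1)
print("tab far corners",rel([[360,288],[467,288]],.045))
print("tab near",rel([[362,378],[463,378]],.045))
print("rib top far end",rel([[607,251],[641,252]],.062))
print("rib top near end",rel([[588,437],[616,437]],.062), "base")
print("rim far corners outer",rel([[137,127],[787,130]],.046))
```

```text
tab far corners [[ 20.6 -16.   31.7]
 [ 20.7  28.9  31.7]]
tab near [[-20.5 -16.   31.6]
 [-20.4  28.8  31.7]]
rib top far end [[39.3 78.2 14.8]
 [39.  91.  14.8]]
rib top near end [[-39.4  79.8  14.7]
 [-39.4  91.6  14.7]] base
rim far corners outer [[ 84.  -99.6  30.7]
 [ 83.2 148.2  30.8]]
```

Call:
drive_tool(
  rows=[
    {"dx": 0, "dy": 0, "dz": 0.3, "wx": 0, "wy": 0, "wz": 0, "hand": 0},
    {"dx": 0, "dy": 0, "dz": 0.4, "wx": 0, "wy": 0, "wz": 0, "hand": 0},
    {"dx": 0, "dy": 0, "dz": 0.48, "wx": 0, "wy": 0, "wz": 0, "hand": 0},
    {"dx": 0, "dy": 0, "dz": 0.55, "wx": 0, "wy": 0, "wz": 0, "hand": 0},
    {"dx": 0, "dy": 0, "dz": 0.6, "wx": 0, "wy": 0, "wz": 0, "hand": 0},
    {"dx": 0, "dy": 0, "dz": 0.62, "wx": 0, "wy": 0, "wz": 0, "hand": 0},
    {"dx": 0, "dy": 0, "dz": 0.62, "wx": 0, "wy": 0, "wz": 0, "hand": 0},
  ],
)

```text
clock: 3.95
eef_pos: [0.562, 0.0574, 0.0446]
tool_rot: [0.968, 0.249, -0.0, -0.0]
ft_force: [-0.6, -0.1, 0.1]
grip_width: -0.0001
grasp_force: 0.0
```

Call:
drive_tool(
  rows=[
    {"dx": 0, "dy": 0, "dz": 0.02, "wx": 0, "wy": 0, "wz": 0, "hand": 0},
    {"dx": 0, "dy": 0, "dz": 0.04, "wx": 0, "wy": 0, "wz": 0, "hand": 0},
    {"dx": 0, "dy": 0, "dz": 0.04, "wx": 0, "wy": 0, "wz": 0, "hand": 0},
  ],
)

```text
clock: 4.25
eef_pos: [0.5619, 0.0574, 0.0425]
tool_rot: [0.968, 0.249, -0.0, -0.0]
ft_force: [-0.4, -0.1, -0.3]
grip_width: 0.0005
grasp_force: 0.0
```

Call:
drive_tool(
  rows=[
    {"dx": 0, "dy": 0, "dz": 0.02, "wx": 0, "wy": 0, "wz": 0, "hand": 0},
    {"dx": 0, "dy": 0, "dz": 0.04, "wx": 0, "wy": 0, "wz": 0, "hand": 0},
    {"dx": 0, "dy": 0, "dz": 0.04, "wx": 0, "wy": 0, "wz": 0, "hand": 0},
  ],
)

```text
clock: 4.55
eef_pos: [0.5618, 0.0574, 0.0404]
tool_rot: [0.968, 0.249, -0.0, -0.0]
ft_force: [-0.1, -0.1, 0.8]
grip_width: -0.0001
grasp_force: 0.0
```

Run:
```python
from h import *
im=bot.camera("wrist"); cv2.imwrite("pics/w4.png",cv2.resize(im[:,:,::-1],(800,600),interpolation=cv2.INTER_CUBIC))
o=bot.get_obs();print(o['clock'],o['eef_pos'],o['ft_force'],o['ft_torque'],bot.tip_extent)
```

```text
4.6 [0.56189636 0.05737563 0.04049922] [ 0.44626996  0.68262733 -0.53317917] [ 0.01077174  0.00815539 -0.01022228] 0.011
```

View pics/w4.png

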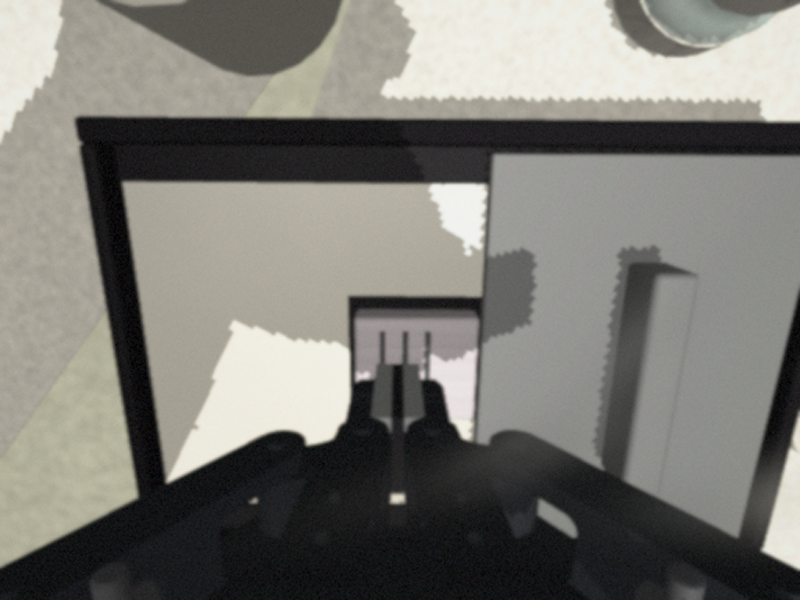

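The fingers are over the tab at about (398,365), and the tab's far edge runs from (355,310) to (480,310). No force shows yet, so I'm working out the tab's height and the real tip height from the pixels.

Run:
```python
from h import *
C=cam("wrist");o=bot.get_obs();T=R.from_quat(o['tool_rot']).as_matrix()
def rel(px,z): return np.round((ray(C,np.array(px)*.64,z)-o['eef_pos'])@T*1e3,1)
for z in (.032,.046):
  print(z,"tab far",rel([[355,310],[480,310]],z))
  print("cover edge far corner, hole edge",rel([[490,152],[350,297],[482,297]],z))
for tz in (0,.011,.02): print(tz,[np.round(proj(C,o['eef_pos']+T@np.array([x,0,tz]))[0]/.64,0) for x in (.011,-.011)])
```

```text
0.032 tab far [[ 18.  -16.2   8.5]
 [ 18.1  30.6   8.5]]
cover edge far corner, hole edge [[ 74.5  31.3   8.5]
 [ 23.1 -17.9   8.5]
 [ 23.1  31.1   8.5]]
0.046 tab far [[ 22.3 -14.9  -5.5]
 [ 22.3  28.1  -5.5]]
cover edge far corner, hole edge [[ 74.1  28.7  -5.5]
 [ 26.9 -16.5  -5.5]
 [ 26.9  28.6  -5.5]]
0 [array([398., 335.]), array([398., 391.])]
0.011 [array([398., 326.]), array([398., 378.])]
0.02 [array([398., 318.]), array([398., 369.])]
```

Call:
drive_tool(
  rows=[
    {"dx": 0, "dy": 0, "dz": 0.04, "wx": 0, "wy": 0, "wz": 0, "hand": 0},
    {"dx": 0, "dy": 0, "dz": 0.08, "wx": 0, "wy": 0, "wz": 0, "hand": 0},
    {"dx": 0, "dy": 0, "dz": 0.08, "wx": 0, "wy": 0, "wz": 0, "hand": 0},
  ],
)

```text
clock: 4.9
eef_pos: [0.5617, 0.0573, 0.0362]
tool_rot: [0.968, 0.249, -0.0, -0.0]
ft_force: [-0.2, 0.4, 0.5]
grip_width: -0.0001
grasp_force: 0.0
```

Call:
drive_tool(
  rows=[
    {"dx": 0, "dy": 0, "dz": 0.05, "wx": 0, "wy": 0, "wz": 0, "hand": 0},
    {"dx": 0, "dy": 0, "dz": 0.1, "wx": 0, "wy": 0, "wz": 0, "hand": 0},
    {"dx": 0, "dy": 0, "dz": 0.1, "wx": 0, "wy": 0, "wz": 0, "hand": 0},
  ],
)

```text
clock: 5.2
eef_pos: [0.5616, 0.0573, 0.0311]
tool_rot: [0.968, 0.249, -0.0, -0.0]
ft_force: [0.0, -0.5, -0.6]
grip_width: 0.0
grasp_force: 0.0
```

Run:
```python
from h import *
a=bot.camera("scene"); o=bot.get_obs(); C=cam("scene")
print(o['eef_pos'],o['ft_force'],o['joint_pos'],o['tau'])
print("tcp px in scene",proj(C,o['eef_pos']),"flange-ish",proj(C,o['eef_pos']+[0,0,.1]))
A=cv2.resize(a[130:240,210:350,::-1],(760,597),interpolation=cv2.INTER_CUBIC)
cv2.imwrite("pics/s5.png",A)
```

```text
[0.56171625 0.0573694  0.03128951] [-0.18030647  0.79469121  0.43931553] [ 1.01757342e-01  5.04058844e-01 -1.00099408e-01  9.67287931e-01
  3.84789500e-05  2.73933151e+00] [ 8.94693076e-04 -4.57099092e+01  2.15271217e+01 -1.89080805e-02
  1.64898979e-04 -8.75658692e-07]
tcp px in scene [[277.6240355  189.94241039]] flange-ish [[278.08873137 163.66932836]]
```

View pics/s5.png

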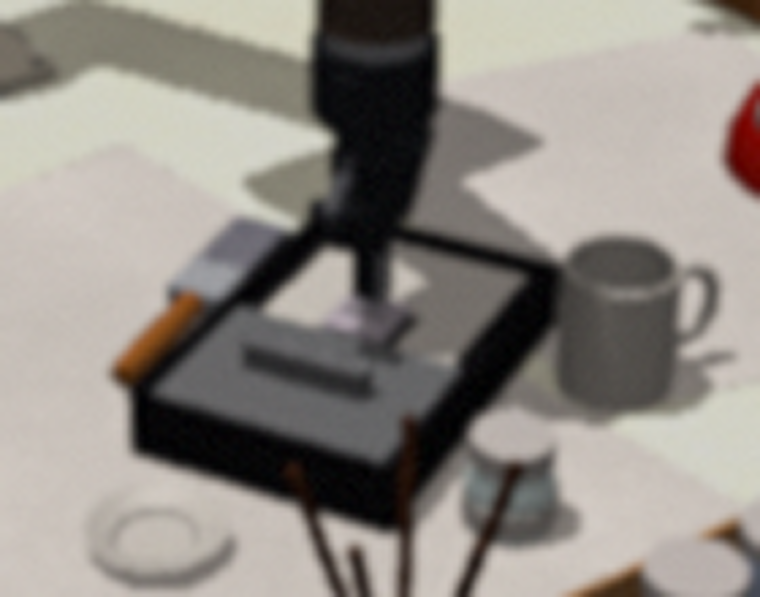

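The scene crop shows the tips at about (370,300), above the still-raised tab at (370,320), with nothing disturbed. The real tips are therefore roughly 2 cm or more higher than nominal, and I'm carrying on down by feel.

Call:
drive_tool(
  rows=[
    {"dx": 0, "dy": 0, "dz": 0.05, "wx": 0, "wy": 0, "wz": 0, "hand": 0},
    {"dx": 0, "dy": 0, "dz": 0.1, "wx": 0, "wy": 0, "wz": 0, "hand": 0},
  ],
)

```text
clock: 5.45
eef_pos: [0.5621, 0.0574, 0.0266]
tool_rot: [0.968, 0.249, 0.0, 0.0]
ft_force: [-1.0, 0.2, 1.3]
grip_width: 0.0003
grasp_force: 0.0
```

Call:
drive_tool(
  rows=[
    {"dx": 0, "dy": 0, "dz": 0.05, "wx": 0, "wy": 0, "wz": 0, "hand": 0},
    {"dx": 0, "dy": 0, "dz": 0.08, "wx": 0, "wy": 0, "wz": 0, "hand": 0},
  ],
)

```text
clock: 5.65
eef_pos: [0.562, 0.0574, 0.0227]
tool_rot: [0.968, 0.249, 0.0, -0.0]
ft_force: [-1.0, -0.4, 3.5]
grip_width: 0.0003
grasp_force: 2.0
```

Call:
drive_tool(
  rows=[
    {"dx": 0, "dy": 0, "dz": 0.04, "wx": 0, "wy": 0, "wz": 0, "hand": 0},
    {"dx": 0, "dy": 0, "dz": 0.08, "wx": 0, "wy": 0, "wz": 0, "hand": 0},
  ],
)

```text
clock: 5.85
eef_pos: [0.562, 0.0574, 0.0188]
tool_rot: [0.968, 0.249, 0.0, 0.0]
ft_force: [-1.4, 0.1, 4.1]
grip_width: -0.0002
grasp_force: 2.1
```

Call:
drive_tool(
  rows=[
    {"dx": 0, "dy": 0, "dz": 0.03, "wx": 0, "wy": 0, "wz": 0, "hand": 0},
    {"dx": 0, "dy": 0, "dz": 0.04, "wx": 0, "wy": 0, "wz": 0, "hand": 0},
  ],
)

```text
clock: 6.05
eef_pos: [0.562, 0.0574, 0.0165]
tool_rot: [0.968, 0.249, 0.0, -0.0]
ft_force: [-1.9, -0.1, 3.4]
grip_width: 0.0002
grasp_force: 1.9
```

Call:
drive_tool(
  rows=[
    {"dx": 0, "dy": 0, "dz": 0.03, "wx": 0, "wy": 0, "wz": 0, "hand": 0},
    {"dx": 0, "dy": 0, "dz": 0.04, "wx": 0, "wy": 0, "wz": 0, "hand": 0},
  ],
)

```text
clock: 6.25
eef_pos: [0.562, 0.0574, 0.0145]
tool_rot: [0.968, 0.249, -0.0, -0.0]
ft_force: [-1.5, 1.4, 4.4]
grip_width: 0.0
grasp_force: 1.9
```

Call:
drive_tool(
  rows=[
    {"dx": 0, "dy": 0, "dz": 0.03, "wx": 0, "wy": 0, "wz": 0, "hand": 0},
    {"dx": 0, "dy": 0, "dz": 0.04, "wx": 0, "wy": 0, "wz": 0, "hand": 0},
  ],
)

```text
clock: 6.45
eef_pos: [0.562, 0.0574, 0.0134]
tool_rot: [0.968, 0.249, 0.0, 0.0]
ft_force: [-5.0, -0.3, 12.6]
grip_width: 0.0001
grasp_force: 6.1
```

Call:
drive_tool(
  rows=[
    {"dx": 0, "dy": 0, "dz": 0.02, "wx": 0, "wy": 0, "wz": 0, "hand": 0},
    {"dx": 0, "dy": 0, "dz": 0.02, "wx": 0, "wy": 0, "wz": 0, "hand": 0},
  ],
)

```text
clock: 6.65
eef_pos: [0.562, 0.0574, 0.0134]
tool_rot: [0.968, 0.249, 0.0, 0.0]
ft_force: [-5.2, -0.2, 15.0]
grip_width: 0.0001
grasp_force: 7.4
```

Call:
drive_tool(
  rows=[
    {"dx": 0, "dy": 0, "dz": -0.3, "wx": 0, "wy": 0, "wz": 0, "hand": 0},
    {"dx": 0, "dy": 0, "dz": -1.0, "wx": 0, "wy": 0, "wz": 0, "hand": 0},
    {"dx": 0, "dy": 0.6, "dz": -1.2, "wx": 0, "wy": 0, "wz": 0, "hand": 0},
    {"dx": 0, "dy": 1.4, "dz": -1.2, "wx": 0, "wy": 0, "wz": 0, "hand": 0},
    {"dx": 0, "dy": 2.1, "dz": -1.2, "wx": 0, "wy": 0, "wz": 0, "hand": 0},
    {"dx": 0, "dy": 2.36, "dz": -1.2, "wx": 0, "wy": 0, "wz": 0, "hand": 0},
    {"dx": 0, "dy": 2.36, "dz": -1.2, "wx": 0, "wy": 0, "wz": 0, "hand": 0},
  ],
)

```text
clock: 7.35
eef_pos: [0.6194, -0.0476, 0.0706]
tool_rot: [0.969, 0.248, -0.0, -0.0]
ft_force: [-0.8, 0.2, -0.1]
grip_width: 0.0
grasp_force: 0.0
```

Run:
```python
from h import *
im=bot.camera("wrist"); cv2.imwrite("pics/w6.png",cv2.resize(im[:,:,::-1],(800,600),interpolation=cv2.INTER_CUBIC))
o=bot.get_obs();print(o['clock'],o['eef_pos'],o['ft_force'])
```

```text
7.4 [ 0.6184694  -0.04618525  0.0705831 ] [ 0.0322261   0.68802826 -0.25735713]
```

View pics/w6.png

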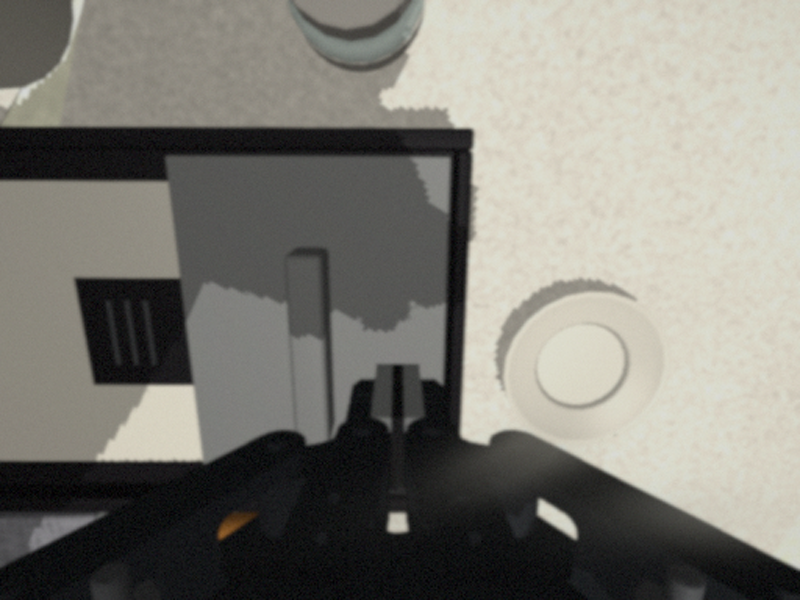

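The tab now looks sunken at (140,330), and the cover is in place with its rib at columns 288–330. The fingers at (398,390) sit between the rib and the end wall. Next I lower the tips to just above the cover, then push.

Call:
drive_tool(
  rows=[
    {"dx": 0, "dy": 0, "dz": 0.4, "wx": 0, "wy": 0, "wz": 0, "hand": 0},
    {"dx": 0, "dy": 0, "dz": 0.7, "wx": 0, "wy": 0, "wz": 0, "hand": 0},
    {"dx": 0, "dy": 0, "dz": 0.82, "wx": 0, "wy": 0, "wz": 0, "hand": 0},
    {"dx": 0, "dy": 0, "dz": 0.82, "wx": 0, "wy": 0, "wz": 0, "hand": 0},
  ],
)

```text
clock: 7.8
eef_pos: [0.6174, -0.0445, 0.0293]
tool_rot: [0.968, 0.25, -0.001, -0.001]
ft_force: [0.3, 0.4, 0.8]
grip_width: -0.0001
grasp_force: 0.0
```

Call:
drive_tool(
  rows=[
    {"dx": 0, "dy": -0.1, "dz": 0, "wx": 0, "wy": 0, "wz": 0, "hand": 0},
    {"dx": 0, "dy": -0.2, "dz": 0, "wx": 0, "wy": 0, "wz": 0, "hand": 0},
    {"dx": 0, "dy": -0.3, "dz": 0, "wx": 0, "wy": 0, "wz": 0, "hand": 0},
    {"dx": 0, "dy": -0.4, "dz": 0, "wx": 0, "wy": 0, "wz": 0, "hand": 0},
    {"dx": 0, "dy": -0.5, "dz": 0, "wx": 0, "wy": 0, "wz": 0, "hand": 0},
    {"dx": 0, "dy": -0.6, "dz": 0, "wx": 0, "wy": 0, "wz": 0, "hand": 0},
  ],
)

```text
clock: 8.4
eef_pos: [0.6052, -0.0199, 0.0314]
tool_rot: [0.968, 0.249, 0.001, 0.001]
ft_force: [2.1, -1.8, 2.5]
grip_width: 0.0002
grasp_force: 2.0
```

Call:
drive_tool(
  rows=[
    {"dx": 0, "dy": -0.12, "dz": 0, "wx": 0, "wy": 0, "wz": 0, "hand": 0},
    {"dx": 0, "dy": -0.24, "dz": 0, "wx": 0, "wy": 0, "wz": 0, "hand": 0},
    {"dx": 0, "dy": -0.36, "dz": 0, "wx": 0, "wy": 0, "wz": 0, "hand": 0},
    {"dx": 0, "dy": -0.48, "dz": 0, "wx": 0, "wy": 0, "wz": 0, "hand": 0},
    {"dx": 0, "dy": -0.6, "dz": 0, "wx": 0, "wy": 0, "wz": 0, "hand": 0},
    {"dx": 0, "dy": -0.72, "dz": 0, "wx": 0, "wy": 0, "wz": 0, "hand": 0},
    {"dx": 0, "dy": -0.84, "dz": 0, "wx": 0, "wy": 0, "wz": 0, "hand": 0},
    {"dx": 0, "dy": -0.96, "dz": 0, "wx": 0, "wy": 0, "wz": 0, "hand": 0},
  ],
)

```text
clock: 9.2
eef_pos: [0.5823, 0.0224, 0.0313]
tool_rot: [0.968, 0.249, 0.001, 0.001]
ft_force: [3.4, -4.7, 4.0]
grip_width: -0.0
grasp_force: 3.4
```

Call:
drive_tool(
  rows=[
    {"dx": 0, "dy": -0.12, "dz": 0, "wx": 0, "wy": 0, "wz": 0, "hand": 0},
    {"dx": 0, "dy": -0.24, "dz": 0, "wx": 0, "wy": 0, "wz": 0, "hand": 0},
    {"dx": 0, "dy": -0.36, "dz": 0, "wx": 0, "wy": 0, "wz": 0, "hand": 0},
    {"dx": 0, "dy": -0.48, "dz": 0, "wx": 0, "wy": 0, "wz": 0, "hand": 0},
    {"dx": 0, "dy": -0.6, "dz": 0, "wx": 0, "wy": 0, "wz": 0, "hand": 0},
    {"dx": 0, "dy": -0.72, "dz": 0, "wx": 0, "wy": 0, "wz": 0, "hand": 0},
    {"dx": 0, "dy": -0.84, "dz": 0, "wx": 0, "wy": 0, "wz": 0, "hand": 0},
    {"dx": 0, "dy": -0.96, "dz": 0, "wx": 0, "wy": 0, "wz": 0, "hand": 0},
    {"dx": 0, "dy": -1.0, "dz": 0, "wx": 0, "wy": 0, "wz": 0, "hand": 0},
  ],
)

```text
clock: 10.1
eef_pos: [0.5583, 0.0665, 0.0313]
tool_rot: [0.968, 0.25, 0.001, 0.001]
ft_force: [4.2, -4.5, 4.4]
grip_width: -0.0001
grasp_force: 3.5
```

Run:
```python
from h import *
im=bot.camera("wrist"); cv2.imwrite("pics/w7.png",cv2.resize(im[:,:,::-1],(800,600),interpolation=cv2.INTER_CUBIC))
o=bot.get_obs();print(o['clock'],o['eef_pos'],o['ft_force'])
```

```text
10.15 [0.55818427 0.06671306 0.03131553] [ 3.60665591 -3.24410968  4.95961888]
```

View pics/w7.png

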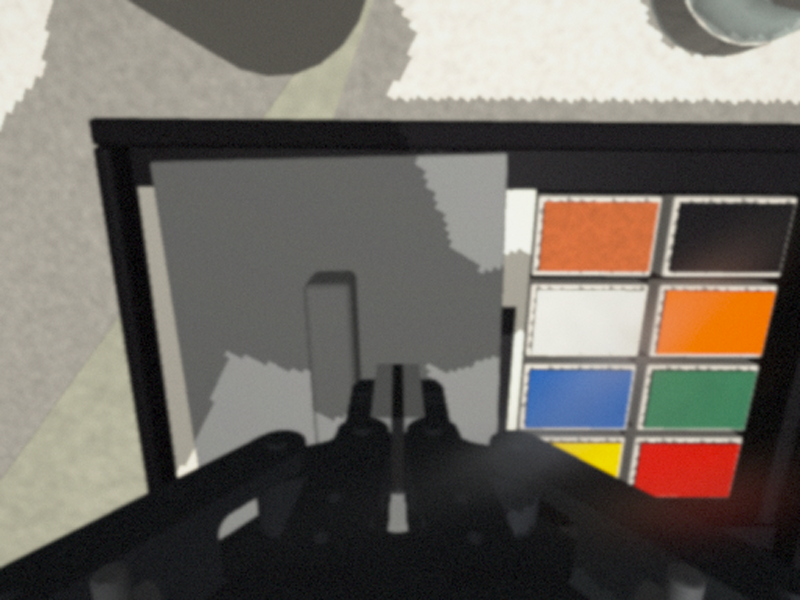

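Run:
```python
from h import *
C=cam("wrist");o=bot.get_obs();T=R.from_quat(o['tool_rot']).as_matrix()
def rel(px,z): return np.round((ray(C,np.array(px)*.64,z)-o['eef_pos'])@T*1e3,1)[:,:2]
print("cover far corners",rel([[152,162],[507,153]],.042),"trail low",rel([[499,430]],.042),"lead low",rel([[192,440]],.042))
print("tray edge",rel([[536,190],[520,340]],.034)); print("inner wall far",rel([[128,148]],.046),"outer corner",rel([[93,121]],.046))
print("rib top",rel([[305,285],[357,285]],.062))
c=np.array([.57248,.03711]);a=.5029; v=o['eef_pos'][:2]-c; print("tool case xy",v@[np.cos(a),np.sin(a)],v@[-np.sin(a),np.cos(a)])
```

```text
cover far corners [[ 71.  -75.4]
 [ 73.7  33. ]] trail low [[-21.1  36.2]] lead low [[-25.2 -74.4]]
tray edge [[62.4 44.9]
 [10.3 43.4]]
inner wall far [[ 74.9 -79.9]] outer corner [[ 82.4 -89. ]]
rib top [[ 37.3 -26.6]
 [ 37.3 -11.8]]
tool case xy 0.0017419871722238057 0.03282794915539611
```

Call:
drive_tool(
  rows=[
    {"dx": 0, "dy": 0.06, "dz": 0, "wx": 0, "wy": 0, "wz": 0, "hand": 0},
    {"dx": 0, "dy": 0.1, "dz": -0.1, "wx": 0, "wy": 0, "wz": 0, "hand": 0},
    {"dx": 0, "dy": 0.15, "dz": -0.5, "wx": 0, "wy": 0, "wz": 0, "hand": 0},
    {"dx": 0, "dy": 0.15, "dz": -1.3, "wx": 0, "wy": 0, "wz": 0, "hand": 0},
    {"dx": -0.5, "dy": 0.15, "dz": -2.2, "wx": 0, "wy": 0, "wz": 0, "hand": 0},
    {"dx": -1.2, "dy": 0.15, "dz": -3, "wx": 0, "wy": 0, "wz": 0, "hand": 0},
    {"dx": -1.6, "dy": 0.15, "dz": -3.8, "wx": 0, "wy": 0, "wz": 0, "hand": 0},
    {"dx": -1.6, "dy": 0.15, "dz": -4.2, "wx": 0, "wy": 0, "wz": 0, "hand": 0},
    {"dx": -1.6, "dy": 0.15, "dz": -4.2, "wx": 0, "wy": 0, "wz": 0, "hand": 0},
  ],
)

```text
clock: 11.05
eef_pos: [0.4913, 0.0212, 0.2441]
tool_rot: [0.968, 0.249, 0.003, -0.0]
ft_force: [-0.0, -0.1, -0.3]
grip_width: 0.0002
grasp_force: 0.0
```

Run:
```python
from h import *
im=bot.camera("wrist"); cv2.imwrite("pics/w8.png",cv2.resize(im[:,:,::-1],(800,600),interpolation=cv2.INTER_CUBIC))
o=bot.get_obs();print(o['clock'],o['eef_pos'],o['ft_force'])
```

```text
11.1 [0.49068975 0.02125989 0.24170416] [ 0.07987843 -0.04900587  0.0134866 ]
```

View pics/w8.png

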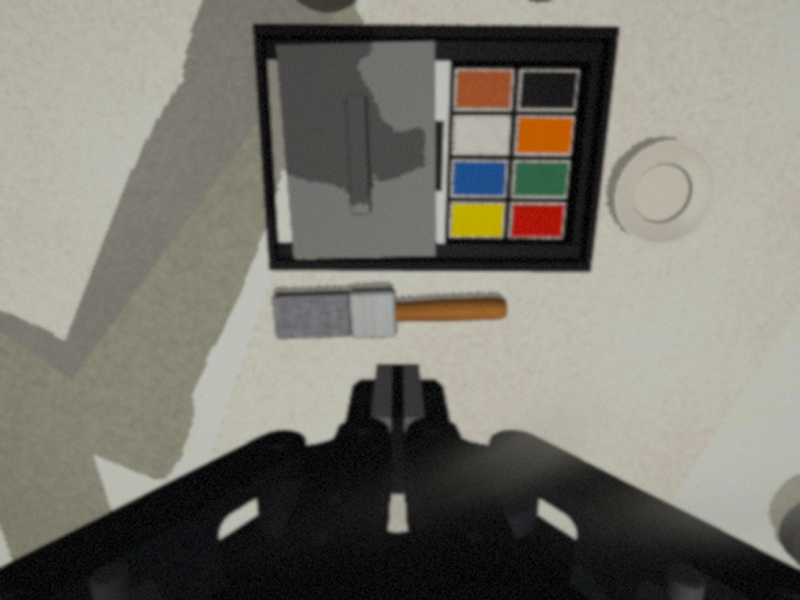

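The cover lies flat over the mixing tray, with its trailing edge at column 436. That is past the tray's start at about column 450, so all eight pans are uncovered. The brush and dish are undisturbed.

```bash
python3 -c "
from workcell import bot
print(bot.job_done())"
```

```text
the job is handed in; nothing more can be done
None
```

I pressed the tab down to its stop and pushed the cover about 114 mm, so the pans are wholly uncovered and the cover lies flat over the tray; I saw nothing else move, and the job was handed in at about 11 s.

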